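# Dust the curios in the pedal-blown stall

### The arm

A 6-joint arm with a two-finger parallel gripper is mounted at the origin on the work surface. World frame = base frame: x ahead of the robot, y to its left, z up, the work surface at z = 0. Lengths are in m, angles in degrees, forces in N, time in s.
With the tool pointing down it reaches from about 0.325 to 0.925 m from the base axis. Payload 3.1 kg.
Tool frame: the origin (TCP) lies between the finger pads, 19 mm behind the fingertips; this is the grasp point; z points along the fingers, y is the line along which they close (so a half turn about z gives the same grasp; the last joint's range is limited). The gripper opens to 85 mm and grips with 20 to 120 N. Pads are 22 mm wide; open, the fingers measure 114 mm over their backs; the gripper's body (76 mm by 85 mm) begins 54 mm behind the grasp point. The pads swing forward as they close: fully open they stand 13 mm farther back than shut.
Start: joints at [59.519, 12.427, 92.441, -0, 75.132, -6.429], TCP at [0.255, 0.571, 0.25] pointing down, gripper open.
Joint ranges: [-157.48, 157.48], [-44.54, 120.13], [17.64, 146.25], [-64.5, 244.5], [7.68, 150.69], [-147.95, 147.95]. Speed limits (degrees/s): [159.86, 159.86, 180, 180, 180, 180].

### API

Orientations are given as a 3x3 rotation matrix whose columns are the frame's x, y, z axes.
In Python, from plant import robot, optics gives the robot as it stands. The module is installed in compiled form; this text tells all that it offers.
- The arm moves only by the tool move_arm, never from a script. Its argument "rows" is one flat list of numbers, 5 for each row, row after row: the shift along the tool's x, y, z in m, then the turn about the tool's z in rad, then the closure, from 0 (fully open) to 1 (shut). A call has exactly 10 rows; each row is the pose to reach, as a shift and turn from the pose commanded when the call began, along the tool's axes at that moment; what a row does not reach only later rows make up. A row lasts 1/8 s, in which the tool goes at most 62.5 mm and 10.7 degrees, less where a joint would pass 70% of its speed; a pose out of reach is approached as far as the arm can. A call with a gripper value outside its range is refused whole. The fingers move at their own pace and stop on an object; "newtons" is the grip in N (left out, the last holds). Time passes only in rows, so rows that repeat a pose let the fingers close, or fill a call up. It gives the time, the measured TCP pose, the force, the opening and the grip force at its end, in the units of the state.
- robot.get_state(): the state, without advancing time (a new reading comes with each control period).
- optics.get_image(name): name is "scene" or "top"; returns a dict with "img" (420x560x3 uint8, red, green, blue), "range_z" (420x560 float32, m along the optical axis (not along the pixel's ray), 0 where there is no reading), "fx", "fy", "cx", "cy" (pixels), "T" (4x4, takes a point from camera to world coordinates). Camera axes: x right, y down, z forward; pixel columns grow to the right and rows downward; lengths in m; the calibration is good to about 2 mm. A picture is of the moment at which its call begins.
- robot.close_job(): hands the job in; it is judged then, once.
The state is a dict: "time_s": time; "joint_pos": joint angles; "qd": joint speeds; "effort": joint torques, N m; "tcp_pos": TCP position; "eef_rot": TCP orientation; "ft_force": force on the tool from outside, world axes, zero at the start; "wrist_torque": the same for the moment, N m; "opening": opening from 0.0 (shut) to 1.0 (fully open); "gripper_force": force on a finger pad.
Only numpy, scipy, OpenCV 4.12 (cv2) and the standard library are available. Lean on these libraries where they do the work, as an engineer would, in place of code of your own. Each camera call takes 0.05 s, during which the arm holds its last target. There are 200 camera calls.

### The job

Dust the curios: stand every curio that is on the bevelled glass shelf board upright in the glass-walled dusting stall, swing the stall's little brass gate fully shut, and turn the air selector so that its pointer points at the brass stud on the rim of its dial. Once all of that is done, pump the bellows treadle three times, each time pressing it right down to its stop for about half a second and letting it come fully up again. Leave the other things on the table where they are.

Things in the scene. Friction and masses are not known exactly. Their poses are not given: they have to be found in the camera images.
- board: Fixed bevelled glass shelf board, 250 x 250 x 8 mm, brass edging, lying flat on the table to the robot's right; the curios (three or four of them) stand on it at the start. Origin: centre of its underside.
- thimble_round: Curio: pink porcelain thimble on a turned dark wooden stand, 78 mm tall: round foot 54 mm across and 12 mm thick, straight round column 26 mm across from 12 to 52 mm up (grip it here, tool centre about 42 mm above the origin, any yaw), the thimble on top. About 0.1 kg. May be absent. Origin: centre of the underside, z up.
- thimble_square: Curio: hammered silver thimble on a pale wooden stand, 78 mm tall: square foot 50 x 50 x 14 mm, straight round column 26 mm across from 14 to 52 mm up (grip it here, tool centre about 42 mm above the origin), the thimble on top. About 0.11 kg. May be absent. Origin: centre of the underside, z up.
- flatiron: Curio: miniature cast iron flatiron, 82 mm long, 50 mm wide, 63 mm tall, point to its +x (from x = -33 to +49 mm); sole 18 mm thick. Wooden handle bar along x, 14 mm thick, centred over the origin with its axis 56 mm up, 66 mm long overall (grip it across y, tool centre about 51 mm above the origin). About 0.4 kg. May be absent. Origin: centre of the underside, z up.
- bird: Curio: cream painted tin sewing bird clamp, 90 mm long along x (tail to -x, beak to +x, from -44 to +46 mm), 80 mm tall: weighted foot 64 x 52 x 12 mm, narrow post, and a round body 28 mm across along x with its axis 58 mm up, x = -25 to +25 mm (grip it across y, tool centre about 52 mm above the origin). About 0.18 kg. May be absent. Origin: centre of the underside, z up.
- stall: Fixed dusting stall at the robot's left: wooden floor 230 (x) x 200 (y) mm, its top 10 mm up; 5 mm glass walls up to 70 mm above the table on its +x, -x, +y sides; open top; the gate closes its -y side. Origin: centre of the floor's underside. A curio's origin must be within 100 mm (x) and 90 mm (y) of it. Four fit at x = +-54, y = +-45 mm, long sides along x.
- gate (a joint): Brass gate of the stall, swings about an upright pin: 0 = fully shut (its stop, lying along the stall's -y edge), grows as it swings outward to the stall's -y side, up to 1.5 rad; starts 0.6 to 1.25. Stiff hinge: it stays where it is left, about 0.04 N m moves it.
- gate_hinge (a point): The gate's hinge axis, at the height of the gate's top edge (66 mm above the table), at the stall's -x, -y corner (stall x = -105, y = -102 mm).
- gate_tip (a point): The middle of the gate's free end at its top edge, 206 mm from the hinge. The gate is a panel 8 mm thick, from 14 to 66 mm above the table; push it from its outer face.
- dial_base: Fixed round dial plate of the air selector, 100 mm across, 20 mm thick, with a brass stud 7 mm high on its top near the rim in its own +x direction. Origin: centre of the underside.
- dial (a joint): Angle of the selector's pointer from the stud, rad: 0 = pointing at the stud, positive counterclockwise seen from above; range -1.0 to 2.2; starts 0.6 to 1.5. It stays where it is left (0.04 N m).
- dial_grip (a point): On the selector's axis, 50 mm above the table: the grip is an upright black bar, 14 mm thick, from 30 to 60 mm above the table, reaching 22 mm behind the axis and 33 mm ahead to its pointed nose, over a round hub 40 mm across. Grip it across its thickness, tool centre about 50 mm above the table.
- dial_nose (a point): The pointed end of the selector's bar, which has a white line on top; 33 mm from the axis.
- dial_stud (a point): Top of the brass stud on the dial plate, 45 mm from the axis.
- pedal_base: Fixed base of the bellows treadle, 160 (x) x 80 (y) x 10 mm, between the shelf board and the stall. Origin: centre of the underside. The treadle's hinge lies along its y, at x = -70 mm, 30 mm up.
- pedal (a joint): Treadle plate angle, rad: 0 = fully up (its free far end raised 0.30 rad), grows as it is pressed, 0.30 = at its stop (plate level). A spring returns it. At the ribbed pad it takes about 5 N to begin and 11 N to reach the stop.
- pedal_hinge (a point): Middle of the treadle's hinge axis, 30 mm above the table.
- pedal_pad (a point): The point to press, on the ribbed top of the aluminium treadle plate (150 x 64 x 10 mm), 125 mm from the hinge; 72 mm above the table when up, 35 mm when at the stop.
- marble: Bystander: orange swirled glass marble fixed on a small wooden stand, 44 mm tall.
- spool: Bystander: wooden spool of blue thread, 52 mm tall, 40 mm across.
- jar: Bystander: amber glass jar, 75 mm tall.
- notebook: Bystander: cardboard covered notebook, 80 x 130 x 16 mm.
- brush: Bystander: dusting brush, 170 mm long, lying near the robot.
- mug: Bystander: white mug, 80 mm tall.
Things that resemble listed ones, but are neither listed nor needed, are in the scene too. Leave any purple look-alike of the thimble_square alone.

How it is judged:
By the outcome, as a careful person would: the job done as asked, in the order asked, and still so for the second after the job is handed in, with the robot touching nothing.
Of thimble_round, thimble_square, flatiron, bird only 3 to 4 are there at a start; the rules pass over those that are not, and their reading is None.
At some moment in a run one of thimble_round, thimble_square, flatiron, bird may be knocked a few centimetres aside while the robot is not near it.
It also fails if it takes over 208 s, if anything falls off the work surface, if the arm or the gripper's body presses on something with over 40 N, if the wrist force passes 120 N, or if a joint passes its speed limit or range.

## Working session

There is one attempt and no reset: what is moved stays moved. The work goes in short steps, Python scripts to look and compute and a tool call to move; the robot and the scene stay as the last step left them, time stands still between calls to the robot, and variables do not carry over. Pictures are saved under pics/ and viewed, at most 14 in all, crops included, and the job is handed in when it is done.

Besides the shell and the picture viewer there is one more tool, called by a JSON object that holds its "method" and its "body". move_arm: Moves the arm, as the interface text tells. Its arguments: {"type":"object","properties":{"rows":{"type":"array","items":{"type":"number"}},"newtons":{"type":"number"}},"required":["rows"]}

```bash
mkdir -p pics; cat > h.py <<'E'
import numpy as np, cv2
from plant import robot, optics
def grab(name):
    d=optics.get_image(name); v,u=np.mgrid[0:420,0:560]; z=d["range_z"]
    P=np.stack([(u-d["cx"])/d["fx"]*z,(v-d["cy"])/d["fy"]*z,z,np.ones_like(z)],-1)@np.array(d["T"]).T
    d["P"]=P[...,:3]; d["P"][z==0]=np.nan
    return d
def ray(d,u,v,h):
    T=np.array(d["T"]); r=T[:3,:3]@np.array([(u-d["cx"])/d["fx"],(v-d["cy"])/d["fy"],1]); o=T[:3,3]
    return o+r*(h-o[2])/r[2]
def save(d,f,crop=None,s=1):
    im=d["img"][...,::-1]
    if crop: im=im[crop[1]:crop[3],crop[0]:crop[2]]
    cv2.imwrite(f,cv2.resize(im,None,fx=s,fy=s,interpolation=cv2.INTER_CUBIC))
E
python3 - <<'E'
from h import *
for n in("top","scene"):
    d=grab(n); save(d,f"pics/{n}0.png",s=1.42); np.save(f"{n}0.npy",d,allow_pickle=True)
    print(n,d["fx"],np.round(d["T"],3).tolist())
s=robot.get_state(); print(s["time_s"],s["tcp_pos"],np.round(s["eef_rot"],3).tolist(),s["opening"])
E
```

```text
top 421.2407837711036 [[-0.009, -0.995, 0.1, 0.417], [-1.0, 0.007, -0.021, -0.037], [0.02, -0.101, -0.995, 1.169], [0.0, 0.0, 0.0, 1.0]]
scene 436.9139680394815 [[-0.862, 0.411, -0.298, 0.834], [0.507, 0.678, -0.532, 0.483], [-0.017, -0.609, -0.793, 0.9], [0.0, 0.0, 0.0, 1.0]]
0.1 [0.25435911 0.57012261 0.24877933] [[-0.913, 0.408, -0.001], [0.408, 0.913, -0.002], [0.0, -0.002, -1.0]] 0.994922467248846
```

View pics/top0.png

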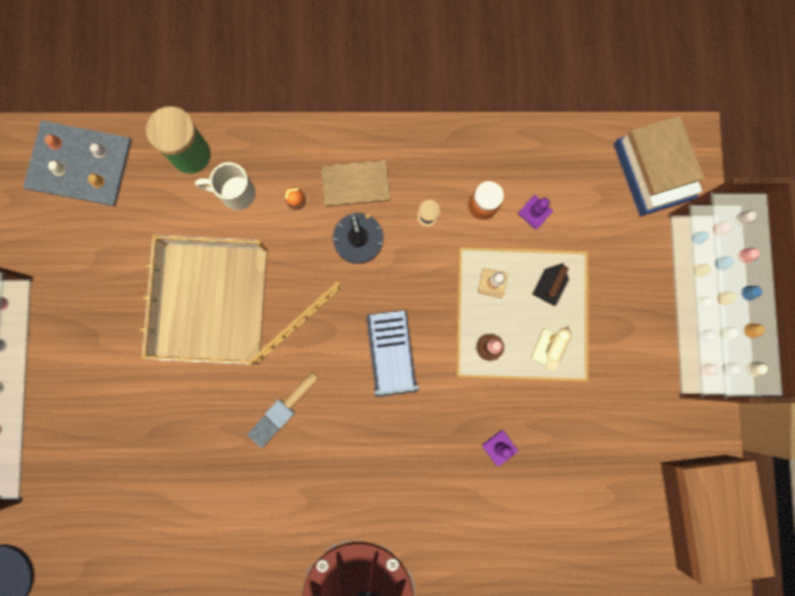

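View pics/scene0.png

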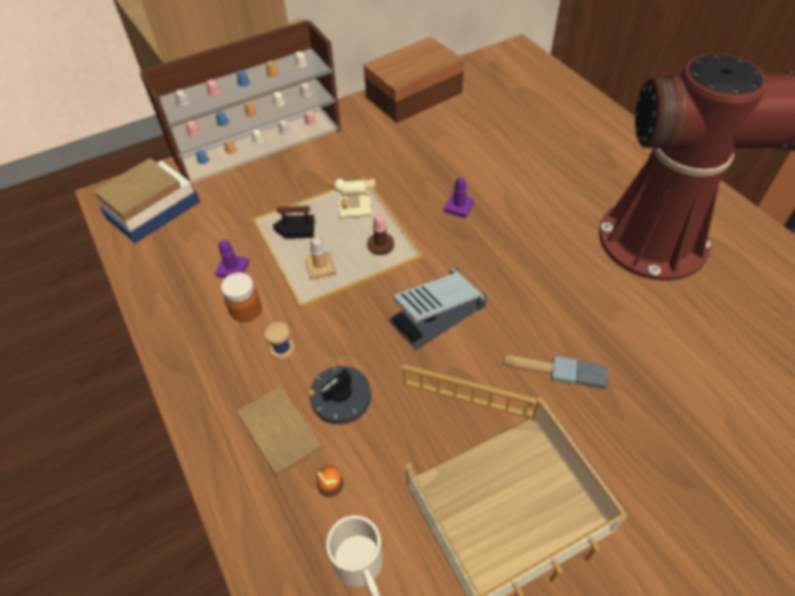

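The top view (1.42x) shows all four curios on the board: silver thimble at (493,282), iron at (551,284), pink thimble at (490,347) and bird at (553,347). The stall is at (205,300), the gate runs from (252,360) to (338,286), the dial is at (357,238) and the treadle at (392,352). The purple look-alikes stand off the board, at (537,210) and (501,448).

```bash
cat >> h.py <<'E'
def cloud(ds,c,r,lo,hi):
    out=[];col=[]
    for d in ds:
        P=d["P"]; m=(np.hypot(P[...,0]-c[0],P[...,1]-c[1])<r)&(P[...,2]>lo)&(P[...,2]<hi)
        out.append(P[m]); col.append(d["img"][m])
    return np.vstack(out),np.vstack(col)
def rect(p):
    (c,s,a)=cv2.minAreaRect((p[:,:2]*1000).astype(np.float32)); return np.round(c,1),np.round(s,1),round(a,1)
E
python3 - <<'E'
from h import *
T=np.load("top0.npy",allow_pickle=True).item(); S=np.load("scene0.npy",allow_pickle=True).item()
def px(u,v,h): return ray(T,u/1.42,v/1.42,h)
print("board",[np.round(px(*c,.008)[:2],3).tolist() for c in((459,249),(587,251),(587,379),(458,377))])
print("stall wall tops",[np.round(px(*c,.07)[:2],3).tolist() for c in((152,237),(265,242),(256,362),(144,358))])
print("gate hinge/tip",px(252,361,.066)[:2],px(338,287,.066)[:2])
for n,c,h,slabs in [("sq",(493,284),.03,[(.014,.026),(.03,.058),(.062,.09)]),("rd",(490,347),.03,[(.012,.024),(.026,.056),(.062,.09)]),
   ("iron",(551,284),.03,[(.012,.03),(.055,.08)]),("bird",(553,347),.03,[(.012,.026),(.052,.095)]),
   ("dial",(357,240),.02,[(.012,.023),(.024,.032),(.05,.07)]),("pedal",(391,352),.04,[(.004,.014),(.03,.09)]),("stallfloor",(205,300),.01,[(.004,.016),(.05,.08)])]:
    p0=px(*c,h)[:2]; r={"stallfloor":.16,"pedal":.1,"dial":.06}.get(n,.05)
    for lo,hi in slabs:
        for nm,ds in(("T",[T]),("S",[S]),("TS",[T,S])):
            p,_=cloud(ds,p0,r,lo,hi)
            if len(p)>5: print(n,(lo,hi),nm,len(p),np.round(p0,3),*rect(p),np.round(np.median(p,0),3))
E
```

```text
board [[0.66, -0.204], [0.655, -0.458], [0.402, -0.447], [0.408, -0.196]]
stall wall tops [[0.673, 0.376], [0.662, 0.167], [0.44, 0.181], [0.449, 0.384]]
gate hinge/tip [0.44153653 0.188895  ] [0.57720573 0.03161914]
sq (0.014, 0.026) T 223 [ 0.586 -0.265] [ 593.1 -263.1] [58.2 51.1] 75.3 [ 0.585 -0.26   0.021]
sq (0.014, 0.026) S 208 [ 0.586 -0.265] [ 588.2 -266. ] [51.8 57.9] 75.6 [ 0.598 -0.255  0.022]
sq (0.014, 0.026) TS 431 [ 0.586 -0.265] [ 589.3 -262.3] [58.6 58.6] 74.4 [ 0.591 -0.258  0.022]
sq (0.03, 0.058) T 22 [ 0.586 -0.265] [ 585.4 -260.9] [24.4  9.5] 44.0 [ 0.584 -0.257  0.042]
sq (0.03, 0.058) S 71 [ 0.586 -0.265] [ 594.9 -260.3] [13.7 25.6] 70.1 [ 0.595 -0.257  0.044]
sq (0.03, 0.058) TS 93 [ 0.586 -0.265] [ 591.5 -261.8] [26.2 20.3] 3.8 [ 0.593 -0.257  0.043]
sq (0.062, 0.09) T 76 [ 0.586 -0.265] [ 590.2 -265.4] [24.4 20.2] 44.7 [ 0.589 -0.264  0.08 ]
sq (0.062, 0.09) S 98 [ 0.586 -0.265] [ 592.1 -265.4] [24.4 21. ] 23.7 [ 0.594 -0.261  0.077]
sq (0.062, 0.09) TS 174 [ 0.586 -0.265] [ 591.3 -264.9] [25.2 22.3] 22.0 [ 0.592 -0.262  0.079]
rd (0.012, 0.024) T 206 [ 0.
[... 3339 characters left out ...]
 0.059]
pedal (0.03, 0.09) TS 2607 [ 0.457 -0.066] [455.  -67.1] [154.1  84.7] 7.4 [ 0.458 -0.065  0.057]
stallfloor (0.004, 0.016) T 5755 [0.562 0.293] [560.2 295.1] [306.  300.9] 88.5 [0.557 0.28  0.01 ]
stallfloor (0.004, 0.016) S 9261 [0.562 0.293] [556.2 271. ] [263.9 311.3] 66.9 [0.556 0.281 0.01 ]
stallfloor (0.004, 0.016) TS 15016 [0.562 0.293] [558.3 293.8] [303.6 308.6] 2.8 [0.557 0.281 0.01 ]
stallfloor (0.05, 0.08) T 899 [0.562 0.293] [556.8 275.5] [240.9 230.2] 86.8 [0.571 0.368 0.069]
stallfloor (0.05, 0.08) S 1945 [0.562 0.293] [557.3 274.5] [243.  231.9] 86.8 [0.54  0.335 0.069]
stallfloor (0.05, 0.08) TS 2844 [0.562 0.293] [557.3 274.5] [243.  231.9] 86.8 [0.555 0.344 0.069]
```

```bash
python3 - <<'E'
from h import *
T=np.load("top0.npy",allow_pickle=True).item(); S=np.load("scene0.npy",allow_pickle=True).item()
a=T["img"][165:275,310:420]; b=T["img"][140:195,225:280]; c=S["img"][240:300,200:280]
A=cv2.resize(a,(500,500),interpolation=cv2.INTER_CUBIC); B=cv2.resize(b,(300,300),interpolation=cv2.INTER_CUBIC); C=cv2.resize(c,(300,200),interpolation=cv2.INTER_CUBIC)
cv2.imwrite("pics/crops.png",np.hstack([A,np.vstack([B,C])])[...,::-1])
E
```

```text
(no output)
```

View pics/crops.png

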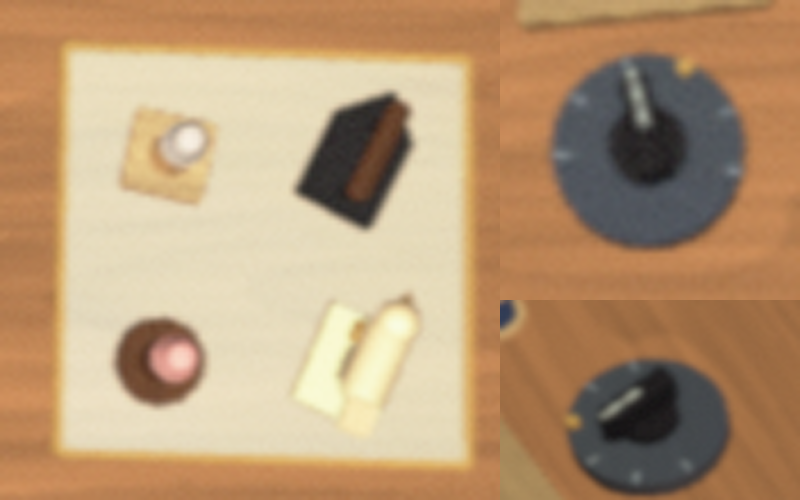

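The crop shows the iron's point and the bird's beak toward the upper right, the dial's pointer up at (630,75) and its stud at (685,67). The cloud sizes agree with the given ones, so I'll move over the iron.

{"method": "move_arm", "body": {"rows": [-0.035,-0.037,0,0.004,0,-0.07,-0.073,0,0.008,0,-0.105,-0.11,0,0.012,0,-0.14,-0.147,0,0.016,0,-0.175,-0.183,0,0.02,0,-0.21,-0.22,0,0.024,0,-0.245,-0.257,0,0.028,0,-0.28,-0.293,0,0.032,0,-0.315,-0.33,0,0.036,0,-0.35,-0.366,0,0.04,0], "newtons": 40}}

```text
time_s: 1.35
tcp_pos: [0.4251, 0.0923, 0.2497]
eef_rot: [[-0.896, 0.444, -0.0], [0.444, 0.896, 0.0], [0.0, 0.0, -1.0]]
ft_force: [0.5, 0.0, 0.8]
opening: 1.003
gripper_force: 0.0
```

{"method": "move_arm", "body": {"rows": [-0.04,-0.041,0,0.004,0,-0.08,-0.083,0,0.008,0,-0.12,-0.124,0,0.012,0,-0.16,-0.165,0,0.016,0,-0.2,-0.207,0,0.02,0,-0.24,-0.248,0,0.024,0,-0.28,-0.29,0,0.028,0,-0.32,-0.33,0,0.03,0,-0.33,-0.347,0,0.036,0,-0.33,-0.347,0,0.036,0]}}

```text
time_s: 2.6
tcp_pos: [0.5662, -0.3641, 0.249]
eef_rot: [[-0.879, 0.477, -0.001], [0.477, 0.879, 0.002], [0.002, 0.001, -1.0]]
ft_force: [-0.6, -0.2, -0.1]
opening: 1.0
gripper_force: 0.0
```

```bash
cat >> h.py <<'E'
def go(x,y,z,phi,s=None):
    s=s or robot.get_state(); R=np.array(s["eef_rot"]); d=R.T@(np.array([x,y,z])-s["tcp_pos"])
    cur=np.degrees(np.arctan2(R[1,1],R[0,1])); t=(cur-phi+90)%180-90
    return np.round(d,4).tolist(),round(float(np.radians(t)),3)
def st():
    s=robot.get_state(); R=np.array(s["eef_rot"])
    print("t",round(s["time_s"],2),"tcp",np.round(s["tcp_pos"],4),"phi",round(float(np.degrees(np.arctan2(R[1,1],R[0,1]))),2),"tilt",np.round(R[:,2],3),"op",round(s["opening"],3),"gf",s["gripper_force"],"F",np.round(s["ft_force"],1)); return s
E
python3 - <<'E'
from h import *
st(); print(go(.588,-.380,.059,61.5))
T=np.load("top0.npy",allow_pickle=True).item(); S=np.load("scene0.npy",allow_pickle=True).item()
C=np.array([.557,.277]);a=np.radians(-3);Rm=np.array([[np.cos(a),-np.sin(a)],[np.sin(a),np.cos(a)]])
for nm,d in(("T",T),("S",S)):
    p,_=cloud([d],C,.17,.06,.075); q=(p[:,:2]-C)@Rm*1000
    for ax,o in((0,1),(1,0)):
        print(nm,"xy"[ax],*[f"{b}:{n}" for b,n in zip(range(-150,150,5),np.histogram(q[abs(q[:,o])<80,ax],np.arange(-150,151,5))[0]) if n>3])
    # floor edges
    for s in(1,-1):
        m=(q[:,0]*s>90)&(abs(q[:,1])<90); 
        if m.sum()>20: print("wall x",s,np.median(q[m,0]),"slope",np.degrees(np.arctan(np.polyfit(q[m,1],q[m,0],1)[0])))
    m=(q[:,1]>80)&(q[:,1]<120)&(abs(q[:,0])<90)
    if m.sum()>20: print("wall y+",np.median(q[m,1]),"slope",np.degrees(np.arctan(np.polyfit(q[m,0],q[m,1],1)[0])))
print("stud",ray(T,258.9,152.3,.027))
E
```

```text
t 2.6 tcp [ 0.5662 -0.3641  0.249 ] phi 61.49 tilt [-0.001  0.002 -1.   ] op 1.0 gf 0.0 F [-0.6 -0.2 -0.1]
([-0.0271, -0.0037, 0.1899], -0.0)
T x -120:6 -115:115 -110:22 105:49 110:104
T y -150:8 -145:8 -140:8 -135:8 -130:7 95:120 100:77
wall x 1 110.8195742928546 slope 0.18731891654340418
wall x -1 -112.24592438132225 slope 0.17232017738997185
wall y+ 99.57500417028021 slope -0.32782111847672685
S x -115:145 -110:207 105:4 110:237 115:117
S y -150:12 -145:15 -140:11 -135:14 -130:13 -125:8 95:138 100:237
wall x 1 113.72475242077242 slope 0.22066384263956199
wall x -1 -109.59123832183045 slope 0.24005863512014577
wall y+ 100.8150783138078 slope -0.2107126806976562
stud [ 0.72168164 -0.02376548  0.027     ]
```

{"method": "move_arm", "body": {"rows": [-0.015,-0.002,0.02,0,0,-0.027,-0.004,0.05,0,0,-0.027,-0.004,0.09,0,0,-0.027,-0.004,0.13,0,0,-0.027,-0.004,0.165,0,0,-0.027,-0.004,0.185,0,0,-0.027,-0.004,0.19,0,0,-0.027,-0.004,0.19,0,0,-0.027,-0.004,0.19,0,1,-0.027,-0.004,0.19,0,1]}}

```text
time_s: 3.85
tcp_pos: [0.5896, -0.3806, 0.0617]
eef_rot: [[-0.879, 0.476, 0.002], [0.476, 0.879, -0.002], [-0.003, -0.0, -1.0]]
ft_force: [0.6, -0.1, 0.1]
opening: 0.606
gripper_force: 0.0
```

{"method": "move_arm", "body": {"rows": [0,0,0,0,1,0,0,0,0,1,0,0,0,0,1,0,0,0,0,1,0,0,-0.01,0,1,0,0,-0.03,0,1,0,0,-0.06,0,1,0,0,-0.1,0,1,0,0,-0.14,0,1,0,0,-0.16,0,1]}}

```text
time_s: 5.1
tcp_pos: [0.5901, -0.3806, 0.2245]
eef_rot: [[-0.88, 0.476, 0.005], [0.476, 0.88, -0.004], [-0.006, -0.001, -1.0]]
ft_force: [0.1, -0.1, -3.8]
opening: 0.156
gripper_force: 39.1
```

```bash
cat >> h.py <<'E'
def C(x,y):
    a=np.radians(-3.2); return np.array([.5577+x*np.cos(a)-y*np.sin(a), .2795+x*np.sin(a)+y*np.cos(a)])
E
python3 - <<'E'
from h import *
st(); c=C(-.056,.045); print(c,go(c[0],c[1],.22,86.8))
d=grab("top"); save(d,"pics/lift1.png",s=1.42)
E
```

```text
t 5.1 tcp [ 0.5901 -0.3806  0.2245] phi 61.61 tilt [ 0.005 -0.004 -1.   ] op 0.156 gf 39.07414376735687 F [ 0.1 -0.1 -3.8]
[0.50429928 0.32755584] ([0.4123, 0.5822, 0.0016], -0.44)
```

View pics/lift1.png

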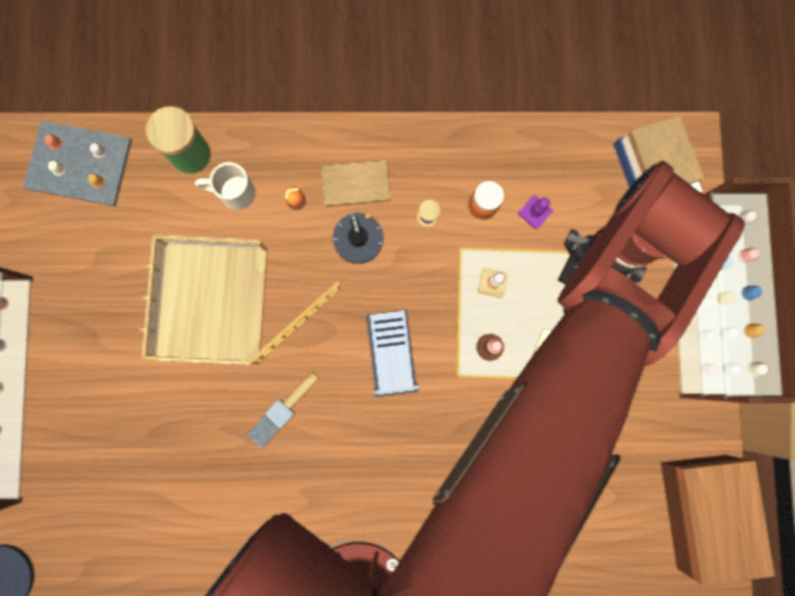

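The top view shows the iron held over the board, with the other things where they were. Next I'll carry it to the stall.

{"method": "move_arm", "body": {"rows": [0.02,0.028,0,0,1,0.054,0.077,0,0,1,0.089,0.126,0,0,1,0.124,0.175,0,0,1,0.159,0.224,0,0,1,0.194,0.273,0,0,1,0.228,0.322,0,0,1,0.263,0.371,0,0,1,0.298,0.42,0,0,1,0.33,0.466,0,0,1]}}

```text
time_s: 6.4
tcp_pos: [0.5186, 0.1889, 0.2187]
eef_rot: [[-0.88, 0.475, -0.002], [0.475, 0.88, -0.0], [0.002, -0.001, -1.0]]
ft_force: [1.6, 0.7, -3.3]
opening: 0.148
gripper_force: 39.2
```

{"method": "move_arm", "body": {"rows": [0.03,0.042,0,-0.1,1,0.057,0.08,0,-0.23,1,0.075,0.105,0,-0.35,1,0.082,0.116,0,-0.44,1,0.082,0.116,0.03,-0.44,1,0.082,0.116,0.065,-0.44,1,0.082,0.116,0.1,-0.44,1,0.082,0.116,0.12,-0.44,1,0.082,0.116,0.13,-0.44,1,0.082,0.116,0.13,-0.44,1]}}

```text
time_s: 7.65
tcp_pos: [0.5031, 0.328, 0.0897]
eef_rot: [[-0.998, 0.056, -0.001], [0.056, 0.998, -0.0], [0.001, -0.0, -1.0]]
ft_force: [0.1, 0.6, -3.1]
opening: 0.15
gripper_force: 39.2
```

```bash
python3 - <<'E'
from h import *
st(); c=C(-.056,.045); print(c,go(c[0],c[1],.0635,86.8))
E
```

```text
t 7.65 tcp [0.5031 0.328  0.0897] phi 86.8 tilt [-0.001 -0.    -1.   ] op 0.15 gf 39.20035243034363 F [ 0.1  0.6 -3.1]
[0.50429928 0.32755584] ([-0.0012, -0.0003, 0.0262], -0.0)
```

{"method": "move_arm", "body": {"rows": [0,0,0.015,0,1,0,0,0.023,0,1,0,0,0.0255,0,1,0,0,0.0255,0,1,0,0,0.0255,0,0.55,0,0,0.0255,0,0.55,0,0,0.0255,0,0.55,0,0,0.0255,0,0.55,0,0,0.01,0,0.55,0,0,-0.02,0,0.55]}}

```text
time_s: 8.9
tcp_pos: [0.5021, 0.3275, 0.1098]
eef_rot: [[-0.998, 0.056, -0.003], [0.056, 0.998, -0.001], [0.003, -0.002, -1.0]]
ft_force: [-0.3, 0.3, 0.4]
opening: 0.451
gripper_force: 0.0
```

{"method": "move_arm", "body": {"rows": [0,0,-0.05,0,0.55,0,0,-0.1,0,0.55,0.006,-0.055,-0.12,0.03,0.55,0.012,-0.11,-0.12,0.07,0,0.018,-0.165,-0.12,0.1,0,0.024,-0.22,-0.12,0.14,0,0.03,-0.275,-0.12,0.17,0,0.036,-0.33,-0.12,0.21,0,0.042,-0.385,-0.12,0.24,0,0.048,-0.42,-0.12,0.28,0]}}

```text
time_s: 10.15
tcp_pos: [0.4316, -0.0909, 0.2314]
eef_rot: [[-0.943, 0.332, 0.002], [0.332, 0.943, -0.001], [-0.002, -0.0, -1.0]]
ft_force: [0.7, -0.7, 0.3]
opening: 1.001
gripper_force: 0.0
```

```bash
cat >> h.py <<'E'
def curios(ds,where=None):
    W=where or dict(sq=(.591,-.264),rd=(.4675,-.255),bird=(.463,-.372))
    for n,c in W.items():
        lo,hi={"sq":(.062,.095),"rd":(.062,.095),"bird":(.052,.098),"iron":(.055,.09)}[n]
        for d in ds:
            p,_=cloud([d],c,.06,lo,hi)
            if len(p)>5: print(n,len(p),*rect(p))
E
python3 - <<'E'
from h import *
s=st(); T=grab("top"); S=grab("scene"); curios([T,S]); save(S,"pics/s2.png",s=1.42)
print("bird",go(.463,-.373,.20,67,s))
E
```

```text
t 10.15 tcp [ 0.4316 -0.0909  0.2314] phi 70.58 tilt [ 0.002 -0.001 -1.   ] op 1.001 gf 0.0 F [ 0.7 -0.7  0.3]
sq 79 [ 551.8 -274.1] [24.5 20.7] 42.4
sq 90 [ 554.8 -271.1] [21.3 20.6] 33.3
rd 79 [ 465.8 -256.8] [23.8 20.6] 1.4
rd 97 [ 468.  -256.4] [22.1 21.2] 34.5
bird 308 [ 461.8 -374. ] [27.2 88.8] 63.4
bird 274 [ 462.5 -372.4] [28.5 85.6] 68.8
bird ([-0.1233, -0.2556, 0.0318], 0.063)
```

View pics/s2.png

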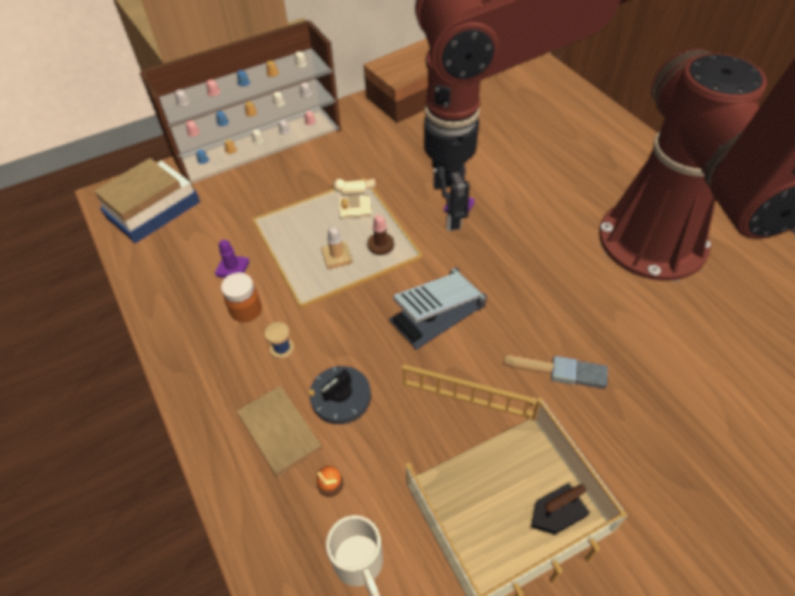

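The scene view shows the iron standing in the stall at (562,505). The silver thimble was knocked about 40 mm, to (.553,-.273), and still stands on the board. The bird is next.

{"method": "move_arm", "body": {"rows": [-0.022,-0.046,0.005,0.02,0,-0.046,-0.095,0.01,0.04,0,-0.07,-0.145,0.015,0.06,0,-0.094,-0.195,0.02,0.07,0,-0.115,-0.24,0.025,0.08,0,-0.123,-0.255,0.035,0.08,0,-0.123,-0.255,0.07,0.08,0,-0.123,-0.255,0.11,0.08,0,-0.123,-0.255,0.145,0.08,0,-0.123,-0.255,0.165,0.08,0]}}

```text
time_s: 11.5
tcp_pos: [0.4635, -0.3674, 0.0629]
eef_rot: [[-0.915, 0.403, -0.002], [0.403, 0.915, 0.003], [0.003, 0.002, -1.0]]
ft_force: [-0.2, -0.2, 0.1]
opening: 0.998
gripper_force: 0.0
```

{"method": "move_arm", "body": {"rows": [0,0,0.005,0,0,0,0,0.006,0,0.5,0,0,0.006,0,1,0,0,0.006,0,1,0,0,0.006,0,1,0,0,0.006,0,1,0,0,0.006,0,1,0,0,-0.005,0,1,0,0,-0.025,0,1,0,0,-0.055,0,1]}}

```text
time_s: 12.75
tcp_pos: [0.4631, -0.3689, 0.12]
eef_rot: [[-0.915, 0.404, -0.002], [0.404, 0.915, 0.002], [0.003, 0.001, -1.0]]
ft_force: [0.4, -0.1, -1.3]
opening: 0.317
gripper_force: 39.4
```

```bash
python3 - <<'E'
from h import *
st(); c=C(.052,.045); print(c,go(c[0],c[1],.22,86.8))
E
```

```text
t 12.75 tcp [ 0.4631 -0.3689  0.12  ] phi 66.18 tilt [-0.002  0.002 -1.   ] op 0.317 gf 39.38750982284546 F [ 0.4 -0.1 -1.3]
[0.61213089 0.32152712] ([0.1428, 0.6919, -0.0987], -0.36)
```

{"method": "move_arm", "body": {"rows": [0,0,-0.05,0,1,0.008,0.04,-0.09,0,1,0.02,0.095,-0.099,0,1,0.031,0.149,-0.099,0,1,0.042,0.204,-0.099,0,1,0.053,0.258,-0.099,0,1,0.065,0.313,-0.099,0,1,0.076,0.367,-0.099,0,1,0.087,0.422,-0.099,0,1,0.098,0.475,-0.099,0,1]}}

```text
time_s: 14.0
tcp_pos: [0.5662, 0.1062, 0.22]
eef_rot: [[-0.915, 0.404, 0.001], [0.404, 0.915, 0.0], [-0.001, 0.0, -1.0]]
ft_force: [1.4, -1.0, -2.2]
opening: 0.316
gripper_force: 39.7
```

{"method": "move_arm", "body": {"rows": [0.011,0.054,0,-0.07,1,0.022,0.108,0,-0.16,1,0.033,0.16,0,-0.25,1,0.041,0.2,0,-0.32,1,0.045,0.217,0,-0.36,1,0.045,0.217,0.03,-0.36,1,0.045,0.217,0.07,-0.36,1,0.045,0.217,0.105,-0.36,1,0.045,0.217,0.125,-0.36,1,0.045,0.217,0.13,-0.36,1]}}

```text
time_s: 15.25
tcp_pos: [0.6118, 0.3199, 0.0876]
eef_rot: [[-0.998, 0.056, -0.003], [0.056, 0.998, -0.001], [0.003, -0.001, -1.0]]
ft_force: [0.6, 0.3, -1.6]
opening: 0.316
gripper_force: 39.8
```

```bash
python3 - <<'E'
from h import *
st(); c=C(.052,.045); print(c,go(c[0],c[1],.061,86.8))
E
```

```text
t 15.25 tcp [0.6118 0.3199 0.0876] phi 86.77 tilt [-0.003 -0.001 -1.   ] op 0.316 gf 39.793261885643005 F [ 0.6  0.3 -1.6]
[0.61213089 0.32152712] ([-0.0004, 0.0017, 0.0266], -0.0)
```

{"method": "move_arm", "body": {"rows": [0,0.001,0.015,0,1,0,0.001,0.023,0,1,0,0.001,0.0265,0,1,0,0.001,0.0265,0,1,0,0.001,0.0265,0,0.42,0,0.001,0.0265,0,0.42,0,0.001,0.0265,0,0.42,0,0.001,0.0265,0,0.42,0,0.001,0.01,0,0.42,0,0.001,-0.02,0,0.42]}}

```text
time_s: 16.5
tcp_pos: [0.6117, 0.3215, 0.1086]
eef_rot: [[-0.998, 0.056, -0.003], [0.056, 0.998, -0.001], [0.003, -0.001, -1.0]]
ft_force: [1.0, 0.1, -0.6]
opening: 0.578
gripper_force: 0.0
```

{"method": "move_arm", "body": {"rows": [0,0,-0.05,0,0.42,0,0,-0.09,0,0.42,0.01,-0.053,-0.1,0.03,0.42,0.02,-0.107,-0.1,0.06,0,0.03,-0.16,-0.1,0.09,0,0.04,-0.213,-0.1,0.11,0,0.051,-0.267,-0.1,0.13,0,0.061,-0.32,-0.1,0.15,0,0.071,-0.373,-0.1,0.18,0,0.08,-0.42,-0.1,0.2,0]}}

```text
time_s: 17.75
tcp_pos: [0.5092, -0.0949, 0.2106]
eef_rot: [[-0.967, 0.254, 0.002], [0.254, 0.967, -0.001], [-0.003, -0.0, -1.0]]
ft_force: [0.3, -0.0, 0.0]
opening: 1.002
gripper_force: 0.0
```

```bash
python3 - <<'E'
from h import *
s=st(); T=grab("top"); S=grab("scene"); c=C(.052,.045);i=C(-.056,.045); curios([T,S],dict(sq=(.553,-.273),rd=(.4675,-.255),bird=c,iron=i)); print(c,i)
print("rd",go(.4675,-.256,.05,75,s))
p,_=cloud([T],(.553,-.273),.05,.016,.026); print(rect(p))
save(T,"pics/t3.png",(280,150,430,290),3)
E
```

```text
t 17.75 tcp [ 0.5092 -0.0949  0.2106] phi 75.28 tilt [ 0.002 -0.001 -1.   ] op 1.002 gf 0.0 F [ 0.3 -0.   0. ]
sq 77 [ 552.6 -273.3] [24.2 19.5] 33.0
sq 90 [ 555.5 -271.5] [23.3 21. ] 13.4
rd 78 [ 465.9 -256.3] [20.6 23.8] 87.6
rd 92 [ 467.9 -255.4] [21.1 23.1] 49.9
bird 442 [619.8 340.6] [ 75.1 104.4] 88.6
bird 783 [620.8 342.4] [ 76.6 103.8] 88.1
iron 260 [491.9 349.1] [100.2  71.3] 7.5
iron 523 [490.5 348.1] [98.5 73.1] 9.4
[0.61213089 0.32152712] [0.50429928 0.32755584]
rd ([-0.0002, -0.1663, 0.1607], 0.005)
(array([ 553.1, -274.5]), array([50.1, 49.9]), 76.5)
```

{"method": "move_arm", "body": {"rows": [0,-0.04,0,0,0,0,-0.09,0,0,0,0,-0.135,0,0,0,0,-0.16,0.01,0,0,0,-0.1665,0.03,0,0,0,-0.1665,0.07,0,0,0,-0.1665,0.11,0,0,0,-0.1665,0.14,0,0,0,-0.1665,0.157,0,0,0,-0.1665,0.161,0,0]}}

```text
time_s: 19.1
tcp_pos: [0.4674, -0.2536, 0.0477]
eef_rot: [[-0.968, 0.253, -0.001], [0.253, 0.968, 0.001], [0.001, 0.0, -1.0]]
ft_force: [-0.2, -0.8, 0.4]
opening: 0.999
gripper_force: 0.0
```

{"method": "move_arm", "body": {"rows": [0,0,0,0,0.5,0,0,0,0,1,0,0,0,0,1,0,0,0,0,1,0,0,0,0,1,0,0,0,0,1,0,0,-0.01,0,1,0,0,-0.03,0,1,0,0,-0.07,0,1,0,0,-0.12,0,1]}}

```text
time_s: 20.35
tcp_pos: [0.4657, -0.2529, 0.1674]
eef_rot: [[-0.967, 0.253, -0.004], [0.253, 0.967, 0.003], [0.004, 0.002, -1.0]]
ft_force: [1.2, 0.2, -1.3]
opening: 0.292
gripper_force: 39.4
```

```bash
python3 - <<'E'
from h import *
st(); c=C(-.054,-.043); print(c,go(c[0],c[1],.22,86.8))
E
```

```text
t 20.35 tcp [ 0.4657 -0.2529  0.1674] phi 75.34 tilt [-0.004  0.003 -1.   ] op 0.292 gf 39.36069846153259 F [ 1.2  0.2 -1.3]
[0.50138387 0.23958141] ([0.0904, 0.4855, -0.0513], -0.2)
```

{"method": "move_arm", "body": {"rows": [0.005,0.025,-0.03,0,1,0.015,0.08,-0.05,-0.03,1,0.025,0.135,-0.051,-0.06,1,0.035,0.19,-0.051,-0.09,1,0.046,0.245,-0.051,-0.12,1,0.056,0.3,-0.051,-0.14,1,0.066,0.355,-0.051,-0.16,1,0.076,0.41,-0.051,-0.18,1,0.086,0.462,-0.051,-0.2,1,0.0904,0.4855,-0.051,-0.2,1]}}

```text
time_s: 21.6
tcp_pos: [0.5016, 0.2411, 0.2186]
eef_rot: [[-0.999, 0.053, -0.001], [0.053, 0.999, 0.0], [0.001, 0.0, -1.0]]
ft_force: [0.3, -0.8, -0.8]
opening: 0.294
gripper_force: 39.6
```

{"method": "move_arm", "body": {"rows": [0,0,0,0,1,0,0,0.02,0,1,0,0,0.06,0,1,0,0,0.1,0,1,0,0,0.125,0,1,0,0,0.14,0,1,0,0,0.145,0,1,0,0,0.145,0,1,0,0,0.145,0,1,0,0,0.145,0,1]}}

```text
time_s: 22.85
tcp_pos: [0.5035, 0.2388, 0.0751]
eef_rot: [[-0.998, 0.056, 0.002], [0.056, 0.998, 0.001], [-0.002, 0.001, -1.0]]
ft_force: [-0.6, 0.6, -1.5]
opening: 0.29
gripper_force: 39.6
```

```bash
python3 - <<'E'
from h import *
st(); c=C(-.054,-.043); print(c,go(c[0],c[1],.05,86.8))
E
```

```text
t 22.85 tcp [0.5035 0.2388 0.0751] phi 86.81 tilt [ 0.002  0.001 -1.   ] op 0.29 gf 39.618785977363586 F [-0.6  0.6 -1.5]
[0.50138387 0.23958141] ([0.0022, 0.0007, 0.0251], 0.0)
```

{"method": "move_arm", "body": {"rows": [0.001,0,0.015,0,1,0.001,0,0.022,0,1,0.001,0,0.025,0,1,0.001,0,0.025,0,1,0.001,0,0.025,0,0.42,0.001,0,0.025,0,0.42,0.001,0,0.025,0,0.42,0.001,0,0.025,0,0.42,0.001,0,0.01,0,0.42,0.001,0,-0.02,0,0.42]}}

```text
time_s: 24.1
tcp_pos: [0.5005, 0.2381, 0.0938]
eef_rot: [[-0.998, 0.056, -0.003], [0.056, 0.998, -0.001], [0.003, -0.001, -1.0]]
ft_force: [-0.0, 0.4, -0.2]
opening: 0.581
gripper_force: 0.0
```

{"method": "move_arm", "body": {"rows": [0,0,-0.05,0,0.42,0,0,-0.09,0,0.42,-0.008,-0.05,-0.11,0.03,0.42,-0.016,-0.103,-0.11,0.06,0,-0.024,-0.156,-0.11,0.09,0,-0.033,-0.21,-0.11,0.11,0,-0.041,-0.263,-0.11,0.13,0,-0.049,-0.316,-0.11,0.15,0,-0.057,-0.37,-0.11,0.17,0,-0.064,-0.41,-0.11,0.18,0]}}

```text
time_s: 25.35
tcp_pos: [0.5429, -0.1768, 0.2054]
eef_rot: [[-0.972, 0.235, 0.002], [0.235, 0.972, -0.001], [-0.002, -0.001, -1.0]]
ft_force: [0.7, -0.5, 0.4]
opening: 0.999
gripper_force: 0.0
```

```bash
python3 - <<'E'
from h import *
s=st(); T=grab("top"); S=grab("scene"); curios([T,S],dict(sq=(.553,-.273)))
print("sq",go(.5535,-.273,.05,76.5,s))
save(S,"pics/s4.png",(270,240,460,420),3)
E
```

```text
t 25.35 tcp [ 0.5429 -0.1768  0.2054] phi 76.39 tilt [ 0.002 -0.001 -1.   ] op 0.999 gf 0.0 F [ 0.7 -0.5  0.4]
sq 95 [ 556.3 -271.6] [21.6 22.3] 31.2
sq ([-0.0326, -0.0909, 0.1555], -0.002)
```

View pics/s4.png

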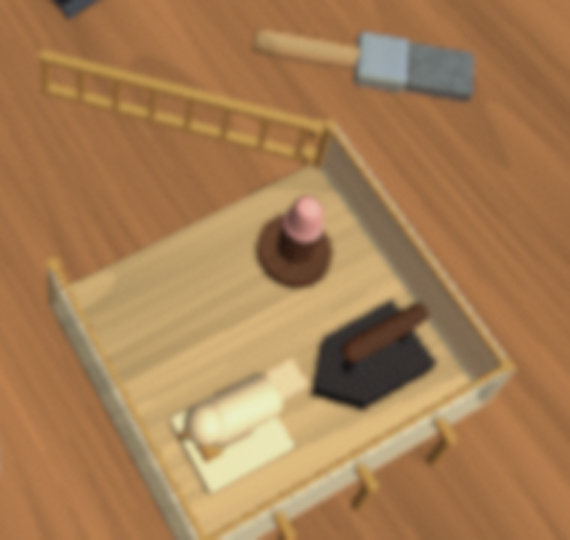

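The crop shows the round thimble at (295,245), the iron at (375,350) and the bird at (235,420) all standing upright in the stall. Now the square thimble.

{"method": "move_arm", "body": {"rows": [-0.01,-0.03,0,0,0,-0.025,-0.07,0,0,0,-0.032,-0.089,0.01,0,0,-0.0325,-0.091,0.03,0,0,-0.0325,-0.091,0.07,0,0,-0.0325,-0.091,0.11,0,0,-0.0325,-0.091,0.14,0,0,-0.0325,-0.091,0.153,0,0,-0.0325,-0.091,0.155,0,0,-0.0325,-0.091,0.155,0,0]}}

```text
time_s: 26.7
tcp_pos: [0.5539, -0.2705, 0.0501]
eef_rot: [[-0.972, 0.233, 0.002], [0.233, 0.972, -0.001], [-0.002, -0.0, -1.0]]
ft_force: [0.3, -0.2, -0.3]
opening: 1.001
gripper_force: 0.0
```

{"method": "move_arm", "body": {"rows": [0,0,0,0,0.5,0,0,0,0,1,0,0,0,0,1,0,0,0,0,1,0,0,0,0,1,0,0,0,0,1,0,0,-0.01,0,1,0,0,-0.03,0,1,0,0,-0.07,0,1,0,0,-0.12,0,1]}}

```text
time_s: 27.95
tcp_pos: [0.552, -0.2697, 0.1696]
eef_rot: [[-0.972, 0.234, -0.002], [0.234, 0.972, 0.002], [0.003, 0.001, -1.0]]
ft_force: [1.1, 0.1, -0.6]
opening: 0.294
gripper_force: 39.4
```

```bash
python3 - <<'E'
from h import *
st(); c=C(.054,-.043); print(c,go(c[0],c[1],.22,86.8))
E
```

```text
t 27.95 tcp [ 0.552  -0.2697  0.1696] phi 76.49 tilt [-0.002  0.002 -1.   ] op 0.294 gf 39.35442924499512 F [ 1.1  0.1 -0.6]
[0.60921548 0.23355269] ([0.0621, 0.5027, -0.0497], -0.18)
```

{"method": "move_arm", "body": {"rows": [0.003,0.025,-0.03,0,1,0.009,0.08,-0.05,-0.03,1,0.016,0.136,-0.05,-0.06,1,0.023,0.192,-0.05,-0.09,1,0.03,0.248,-0.05,-0.12,1,0.037,0.304,-0.05,-0.14,1,0.044,0.36,-0.05,-0.16,1,0.051,0.416,-0.05,-0.18,1,0.058,0.472,-0.05,-0.18,1,0.062,0.503,-0.05,-0.18,1]}}

```text
time_s: 29.2
tcp_pos: [0.6099, 0.2362, 0.2201]
eef_rot: [[-0.999, 0.053, 0.001], [0.053, 0.999, 0.001], [-0.001, 0.001, -1.0]]
ft_force: [-0.4, -0.5, -1.2]
opening: 0.297
gripper_force: 39.5
```

{"method": "move_arm", "body": {"rows": [0,0,0,0,1,0,0,0.02,0,1,0,0,0.06,0,1,0,0,0.1,0,1,0,0,0.125,0,1,0,0,0.14,0,1,0,0,0.145,0,1,0,0,0.145,0,1,0,0,0.145,0,1,0,0,0.145,0,1]}}

```text
time_s: 30.45
tcp_pos: [0.6111, 0.2334, 0.0754]
eef_rot: [[-0.998, 0.056, 0.002], [0.056, 0.998, 0.001], [-0.002, 0.001, -1.0]]
ft_force: [-0.8, -0.8, -0.3]
opening: 0.288
gripper_force: 39.6
```

```bash
python3 - <<'E'
from h import *
st(); c=C(.054,-.043); print(c,go(c[0],c[1],.0515,86.8))
E
```

```text
t 30.45 tcp [0.6111 0.2334 0.0754] phi 86.81 tilt [ 0.002  0.001 -1.   ] op 0.288 gf 39.55889046192169 F [-0.8 -0.8 -0.3]
[0.60921548 0.23355269] ([0.002, 0.0, 0.0239], 0.0)
```

{"method": "move_arm", "body": {"rows": [0.001,0,0.014,0,1,0.001,0,0.021,0,1,0.001,0,0.024,0,1,0.001,0,0.024,0,1,0.001,0,0.024,0,0.42,0.001,0,0.024,0,0.42,0.001,0,0.024,0,0.42,0.001,0,0.024,0,0.42,0.001,0,0.01,0,0.42,0.001,0,-0.02,0,0.42]}}

```text
time_s: 31.7
tcp_pos: [0.608, 0.2328, 0.0933]
eef_rot: [[-0.998, 0.056, -0.004], [0.056, 0.998, -0.001], [0.003, -0.001, -1.0]]
ft_force: [0.4, -0.9, 0.9]
opening: 0.581
gripper_force: 0.0
```

{"method": "move_arm", "body": {"rows": [0,0,-0.05,0,0.42,0,0,-0.1,0,0.42,0.01,-0.05,-0.14,0,0.7,0.02,-0.1,-0.14,0,1,0.02,-0.15,-0.14,0,1,0.02,-0.2,-0.14,0,1,0.02,-0.25,-0.14,0,1,0.02,-0.3,-0.14,0,1,0.02,-0.33,-0.14,0,1,0.02,-0.33,-0.14,0,1]}}

```text
time_s: 32.95
tcp_pos: [0.571, -0.0973, 0.2352]
eef_rot: [[-0.998, 0.059, 0.002], [0.059, 0.998, -0.001], [-0.002, -0.001, -1.0]]
ft_force: [0.2, 0.5, 0.4]
opening: 0.001
gripper_force: 0.0
```

```bash
python3 - <<'E'
from h import *
st(); T=grab("top"); S=grab("scene"); H=C(-.105,-.102); print("hinge",H)
for d in(T,S):
    p,_=cloud([d],H,.22,.055,.075)
    v=p[:,:2]-H; r=np.hypot(*v.T); a=np.degrees(np.arctan2(v[:,1],v[:,0])); m=(a<-10)&(a>-85)&(r>.04)
    p=p[m]; 
    print(len(p),rect(p),"ang",np.round(np.median(a[m]),1),"rmax",r[m].max().round(3), p[np.argmax(r[m])])
save(S,"pics/s5.png",(200,180,460,420),2.4)
E
```

```text
t 32.95 tcp [ 0.571  -0.0973  0.2352] phi 86.6 tilt [ 0.002 -0.001 -1.   ] op 0.001 gf 0.0 F [0.2 0.5 0.4]
hinge [0.44716993 0.1835203 ]
194 (array([530. ,  92.5]), array([  7.9, 165.3]), 42.2) ang -47.9 rmax 0.206 [0.58322439 0.0292137  0.0633106 ]
337 (array([487.7,  66.4]), array([138.9, 163.6]), 31.3) ang -46.9 rmax 0.22 [ 0.47403683 -0.03479224  0.06509   ]
```

View pics/s5.png

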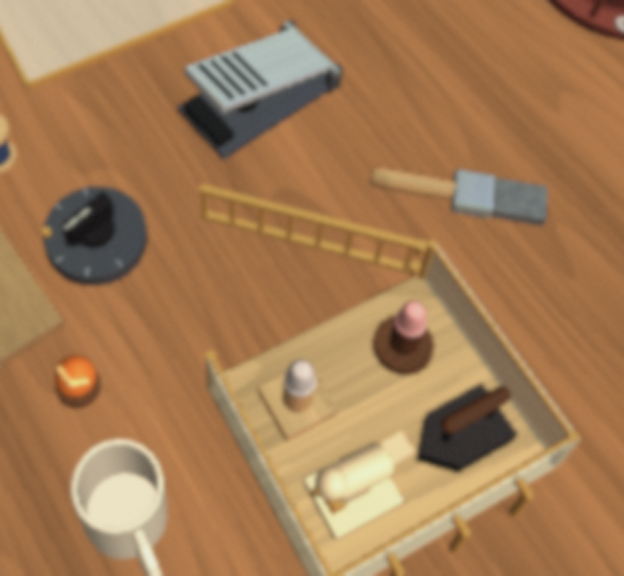

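The crop shows all four curios upright in the stall, with the square thimble at (298,390), and the gate open from (430,245) to (205,195). The measured gate is 206 mm long, at 44.7° from shut.

```bash
cat > gate.py <<'E'
from h import *
H=C(-.105,-.102)
def gp(g,d,r=.165):
    g=np.radians(g); return H+r*np.array([np.cos(g),np.sin(g)])+d*np.array([np.sin(g),-np.cos(g)])
if __name__=="__main__":
    s=st(); p=gp(-47.9,.04); print("start",p,go(*p,.15,42.1,s),go(*p,.048,42.1,s))
    f=dict(s); a=np.radians(42.1); f["eef_rot"]=[[-np.sin(a),np.cos(a),0],[np.cos(a),np.sin(a),0],[0,0,-1]]; f["tcp_pos"]=[*p,.048]
    for g,d in [(-47.9,.019)]+[(x,.0185) for x in(-44,-39,-34,-29,-24,-19,-14,-10,-7)]: q=gp(g,d); print(g,q.round(3),go(*q,.048,g+90,f))
E
python3 gate.py
```

```text
t 33.05 tcp [ 0.571  -0.095   0.2347] phi 86.76 tilt [ 0.001  0.    -1.   ] op 0.002 gf 0.0 F [-0.2 -0.1  0.6]
start [0.52811128 0.03427722] ([0.0502, 0.1266, 0.0848], 0.78) ([0.0503, 0.1265, 0.1868], 0.78)
-47.9 [0.544 0.048] ([-0.0, 0.021, 0.0], 0.0)
-44 [0.553 0.056] ([-0.0009, 0.0328, 0.0], -0.068)
-39 [0.564 0.065] ([-0.0009, 0.0472, 0.0], -0.155)
-34 [0.574 0.076] ([0.0004, 0.0617, 0.0], -0.243)
-29 [0.583 0.087] ([0.0029, 0.0759, 0.0], -0.33)
-24 [0.59 0.1 ] ([0.0067, 0.0899, 0.0], -0.417)
-19 [0.597 0.112] ([0.0116, 0.1035, 0.0], -0.504)
-14 [0.603 0.126] ([0.0177, 0.1167, 0.0], -0.592)
-10 [0.606 0.137] ([0.0234, 0.1268, 0.0], -0.661)
-7 [0.609 0.145] ([0.0282, 0.134, 0.0], -0.714)
```

{"method": "move_arm", "body": {"rows": [0.01,0.03,0.02,0.12,1,0.025,0.07,0.04,0.26,1,0.04,0.11,0.06,0.4,1,0.05,0.1265,0.08,0.56,1,0.05,0.1265,0.085,0.7,1,0.05,0.1265,0.085,0.78,1,0.05,0.1265,0.12,0.78,1,0.05,0.1265,0.155,0.78,1,0.05,0.1265,0.18,0.78,1,0.05,0.1265,0.187,0.78,1]}}

```text
time_s: 34.3
tcp_pos: [0.5263, 0.0354, 0.0454]
eef_rot: [[-0.672, 0.741, -0.004], [0.741, 0.672, 0.001], [0.003, -0.002, -1.0]]
ft_force: [-0.3, -0.5, 0.4]
opening: 0.001
gripper_force: 0.0
```

{"method": "move_arm", "body": {"rows": [0,0.021,0,0,1,-0.001,0.033,0,-0.07,1,-0.001,0.047,0,-0.155,1,0.0005,0.062,0,-0.24,1,0.003,0.076,0,-0.33,1,0.007,0.09,0,-0.417,1,0.012,0.1035,0,-0.504,1,0.018,0.117,0,-0.59,1,0.0235,0.127,0,-0.66,1,0.028,0.134,0,-0.714,1]}}

```text
time_s: 35.55
tcp_pos: [0.6098, 0.1461, 0.0486]
eef_rot: [[-0.993, 0.118, 0.003], [0.118, 0.993, 0.0], [-0.002, 0.001, -1.0]]
ft_force: [0.5, -0.9, 0.6]
opening: 0.001
gripper_force: 0.2
```

```bash
python3 - <<'E'
from gate import *
s=st(); print("target",gp(-7,.0185))
for g in(-5,-4,-3.2,-2.5): q=gp(g,.0185); print(g,go(*q,.048,g+90,s))
E
```

```text
t 35.55 tcp [0.6098 0.1461 0.0486] phi 83.21 tilt [ 0.003  0.    -1.   ] op 0.001 gf 0.1789320632815361 F [ 0.5 -0.9  0.6]
target [0.60868546 0.14504975]
-5 ([0.0004, 0.0046, 0.0006], -0.031)
-4 ([0.0002, 0.0075, 0.0006], -0.049)
-3.2 ([0.0001, 0.0098, 0.0006], -0.063)
-2.5 ([-0.0, 0.0119, 0.0006], -0.075)
```

Slow final push to the stop, watching the force.

{"method": "move_arm", "body": {"rows": [0,0.002,0,-0.01,1,0,0.004,0,-0.025,1,0,0.006,0,-0.04,1,0,0.007,0,-0.05,1,0,0.008,0,-0.055,1,0,0.0085,0,-0.06,1,0,0.009,0,-0.063,1,0,0.009,0,-0.063,1,0,0.009,0,-0.063,1,0,0.009,0,-0.063,1]}}

```text
time_s: 36.8
tcp_pos: [0.6099, 0.1535, 0.0471]
eef_rot: [[-0.998, 0.059, 0.0], [0.059, 0.998, 0.0], [-0.0, 0.0, -1.0]]
ft_force: [1.1, 0.2, 1.6]
opening: 0.004
gripper_force: 0.5
```

```bash
python3 - <<'E'
from gate import *
s=st(); T=grab("top"); S=grab("scene")
for d in(T,S):
    p,_=cloud([d],gp(-3.2,0,.1),.12,.058,.072); v=p[:,:2]-H; r=np.hypot(*v.T); a=np.degrees(np.arctan2(v[:,1],v[:,0])); m=(r>.03)&(r<.205)&(a<5)&(a>-12)&((r<.13)|(r>.185))
    pf=np.polyfit(v[m,0],v[m,1],1); print(m.sum(),np.degrees(np.arctan(pf[0])),pf[1],a[m&(r>.185)])
E
```

```text
t 36.8 tcp [0.6099 0.1535 0.0471] phi 86.63 tilt [ 0.  0. -1.] op 0.004 gf 0.4559434402108309 F [1.1 0.2 1.6]Traceback (most recent call last):
  File "<stdin>", line 5, in <module>
    raise TypeError("expected non-empty vector for x")
TypeError: expected non-empty vector for x
```

{"method": "move_arm", "body": {"rows": [0,0.0007,0,0,1,0,0.0014,0,0,1,0,0.002,0,0,1,0,0.0025,0,0,1,0,0.003,0,0,1,0,0.003,0,0,1,0,0.003,0,0,1,0,0.003,0,0,1,0,0.003,0,0,1,0,0.003,0,0,1]}}

```text
time_s: 38.15
tcp_pos: [0.6099, 0.1565, 0.047]
eef_rot: [[-0.998, 0.059, 0.0], [0.059, 0.998, 0.0], [0.0, 0.0, -1.0]]
ft_force: [1.0, -0.2, 1.7]
opening: -0.003
gripper_force: 0.5
```

```bash
python3 - <<'E'
from gate import *
s=st(); S=grab("scene")
for d in(S,):
    p,_=cloud([d],gp(-3.2,0,.1),.12,.056,.074); v=p[:,:2]-H; r=np.hypot(*v.T); a=np.degrees(np.arctan2(v[:,1],v[:,0]))
    for lo,hi in((.05,.08),(.08,.11),(.11,.14),(.18,.205)):
        m=(r>lo)&(r<hi)&(a<3)&(a>-12); print(lo,m.sum(),np.round(np.median(a[m]),2) if m.any() else '')
E
```

```text
t 38.15 tcp [0.6099 0.1565 0.047 ] phi 86.63 tilt [ 0.  0. -1.] op -0.003 gf 0.48266242317637875 F [ 1.  -0.2  1.7]
0.05 59 -2.12
0.08 63 -2.44
0.11 58 -2.89
0.18 54 -3.25
```

{"method": "move_arm", "body": {"rows": [0,0.0007,0,0,1,0,0.0014,0,0,1,0,0.002,0,0,1,0,0.0025,0,0,1,0,0.003,0,0,1,0,0.003,0,0,1,0,0.003,0,0,1,0,0.003,0,0,1,0,0.003,0,0,1,0,0.003,0,0,1]}}

```text
time_s: 39.45
tcp_pos: [0.61, 0.1583, 0.047]
eef_rot: [[-0.998, 0.059, -0.001], [0.059, 0.998, -0.002], [0.0, -0.002, -1.0]]
ft_force: [-0.0, -5.6, 3.1]
opening: -0.002
gripper_force: 2.5
```

```bash
cat >> gate.py <<'E'
def gang(d):
    p,_=cloud([d],gp(-3.2,0,.1),.12,.056,.074); v=p[:,:2]-H; r=np.hypot(*v.T); a=np.degrees(np.arctan2(v[:,1],v[:,0]))
    M=[]
    for lo,hi in((.05,.08),(.08,.11),(.11,.14),(.18,.2)):
        m=(r>lo)&(r<hi)&(a<5)&(a>-12)
        if m.sum()>5: M.append(np.median(v[m],0))
    M=np.array(M); print("gate angle",np.degrees(np.arctan(np.polyfit(M[:,0],M[:,1],1)[0])),M.round(4).tolist())
E
python3 - <<'E'
from gate import *
s=st(); gang(grab("scene"))
E
```

```text
t 39.45 tcp [0.61   0.1583 0.047 ] phi 86.64 tilt [-0.001 -0.002 -1.   ] op -0.002 gf 2.476479432308315 F [-0.  -5.6  3.1]
gate angle -3.1821641477438503 [[0.0647, -0.0018], [0.0948, -0.0033], [0.1239, -0.0047], [0.19, -0.0088]]
```

The gate is at its stop: 5.6 N of reaction and −3.2°, parallel to the stall. I'll retreat and measure the dial more closely.

{"method": "move_arm", "body": {"rows": [0,-0.01,0,0,1,0,-0.03,0,0,1,0,-0.045,-0.01,0,1,0,-0.05,-0.05,0,1,0,-0.05,-0.1,0,1,0,-0.05,-0.13,0,1,0,-0.05,-0.13,0,1,0,-0.05,-0.13,0,0,0,-0.05,-0.13,0,0,0,-0.05,-0.13,0,0]}}

```text
time_s: 40.75
tcp_pos: [0.6062, 0.1094, 0.1752]
eef_rot: [[-0.998, 0.059, -0.003], [0.059, 0.998, -0.0], [0.003, -0.0, -1.0]]
ft_force: [0.9, -0.1, -0.8]
opening: 0.638
gripper_force: 0.0
```

```bash
cat > dial.py <<'E'
from h import *
A=np.array([.6832,-.0046])
def stud(d):
    P=d["P"]; v=P[...,:2]-A; r=np.hypot(v[...,0],v[...,1]); hsv=cv2.cvtColor(d["img"],cv2.COLOR_RGB2HSV)
    m=(r<.054)&(r>.034)&(P[...,2]>.014)&(hsv[...,0]>10)&(hsv[...,0]<32)&(hsv[...,1]>110)&(hsv[...,2]>100)
    n,l,stt,c=cv2.connectedComponentsWithStats(m.astype(np.uint8))
    for i in range(1,n):
        if stt[i,4]>=3: q=ray(d,*c[i],.025)[:2]-A; print("stud",stt[i,4],q.round(4),"r",np.hypot(*q).round(4),"ang",np.degrees(np.arctan2(q[1],q[0])).round(1), np.nanmedian(P[l==i],0).round(3))
def bar(d):
    p,_=cloud([d],A,.06,.05,.07); c,s,a=rect(p); print("bar",c,s,a)
    P=d["P"];hsv=cv2.cvtColor(d["img"],cv2.COLOR_RGB2HSV); m=(np.hypot(P[...,0]-A[0],P[...,1]-A[1])<.04)&(P[...,2]>.05)&(hsv[...,2]>90)&(hsv[...,1]<90)
    q=P[m][:,:2]-A
    if len(q)>4:
        (vx,vy,_,_)=cv2.fitLine(q.astype(np.float32),cv2.DIST_L2,0,.01,.01).ravel(); print("line",len(q),q.mean(0).round(4),"dir",np.degrees(np.arctan2(vy*np.sign(vx),abs(vx))).round(1),"ang from axis",np.degrees(np.arctan2(*q.mean(0)[::-1])).round(1))
def plate(d):
    p,_=cloud([d],A,.056,.015,.0225); print("plate",*[np.round(x,1) for x in cv2.minEnclosingCircle((p[:,:2]*1000).astype(np.float32))])
E
python3 - <<'E'
from dial import *
for n in("top0.npy","scene0.npy"):
    d=np.load(n,allow_pickle=True).item(); stud(d);bar(d);plate(d)
s=st(); print(go(*A,.15,102.4,s),go(*A,.05,102.4,s))
E
```

```text
stud 8 [ 0.0402 -0.0191] r 0.0445 ang -25.4 [ 0.723 -0.024  0.025]
bar [688.   -3.5] [54.4 13.8] 13.5
line 30 [0.0162 0.0049] dir 14.4 ang from axis 16.9
plate [682.8  -4.5] 49.8
stud 6 [-0.0237 -0.0403] r 0.0468 ang -120.4 [ 0.658 -0.048  0.019]
stud 14 [ 0.0417 -0.0212] r 0.0467 ang -26.9 [ 0.725 -0.025  0.027]
bar [688.7  -3.6] [55.1 15.6] 12.4
line 35 [0.0158 0.0022] dir 14.1 ang from axis 8.0
plate [683.9  -5.1] 50.7
t 40.75 tcp [0.6062 0.1094 0.1752] phi 86.63 tilt [-0.003 -0.    -1.   ] op 0.638 gf 0.0 F [ 0.9 -0.1 -0.8]
([-0.0837, -0.1093, 0.025], -0.275) ([-0.084, -0.1092, 0.125], -0.275)
```

{"method": "move_arm", "body": {"rows": [-0.02,-0.025,0,-0.06,0,-0.045,-0.06,0,-0.14,0,-0.07,-0.09,0,-0.22,0,-0.083,-0.107,0.01,-0.28,0,-0.084,-0.109,0.03,-0.294,0,-0.084,-0.109,0.065,-0.294,0,-0.084,-0.109,0.1,-0.294,0,-0.084,-0.109,0.118,-0.294,0,-0.084,-0.109,0.124,-0.294,0,-0.084,-0.109,0.125,-0.294,0]}}

```text
time_s: 42.0
tcp_pos: [0.685, -0.0039, 0.0524]
eef_rot: [[-0.972, -0.233, 0.001], [-0.233, 0.972, -0.0], [-0.001, -0.0, -1.0]]
ft_force: [-0.1, 0.8, -0.0]
opening: 1.002
gripper_force: 0.0
```

{"method": "move_arm", "body": {"rows": [0,0,0,0,0,0,0,0,0,0.5,0,0,0,0,0.8,0,0,0,0,1,0,0,0,0,1,0,0,0,0,1,0,0,0,0,1,0,0,0,0,1,0,0,0,0,1,0,0,0,0,1], "newtons": 25}}

```text
time_s: 43.25
tcp_pos: [0.6847, -0.0043, 0.0522]
eef_rot: [[-0.972, -0.233, 0.0], [-0.233, 0.972, -0.0], [0.0, -0.0, -1.0]]
ft_force: [-1.3, -0.4, 3.0]
opening: 0.158
gripper_force: 27.6
```

```bash
python3 - <<'E'
from dial import *
s=st(); print(go(*A,.05,64,s))
E
```

```text
t 43.25 tcp [ 0.6847 -0.0043  0.0522] phi 103.48 tilt [ 0. -0. -1.] op 0.158 gf 27.6083841919899 F [-1.3 -0.4  3. ]
([0.0015, 0.0001, 0.0022], 0.689)
```

{"method": "move_arm", "body": {"rows": [0,0,0,0.07,1,0,0,0,0.15,1,0,0,0,0.24,1,0,0,0,0.33,1,0,0,0,0.42,1,0,0,0,0.51,1,0,0,0,0.59,1,0,0,0,0.65,1,0,0,0,0.69,1,0,0,0,0.69,1]}}

```text
time_s: 44.5
tcp_pos: [0.6847, -0.0043, 0.0522]
eef_rot: [[-0.898, 0.439, -0.0], [0.439, 0.898, -0.0], [-0.0, -0.0, -1.0]]
ft_force: [-1.3, -0.7, 1.3]
opening: 0.158
gripper_force: 27.7
```

{"method": "move_arm", "body": {"rows": [0,0,0,0,1,0,0,0,0,0.5,0,0,0,0,0.4,0,0,0,0,0.4,0,0,0,0,0.4,0,0,-0.03,0,0.4,0,0,-0.08,0,0.4,0.03,-0.05,-0.12,0,0.4,0.06,-0.09,-0.12,0,1,0.08,-0.12,-0.12,0,1]}}

```text
time_s: 45.75
tcp_pos: [0.5587, -0.0778, 0.1732]
eef_rot: [[-0.898, 0.44, 0.002], [0.44, 0.898, -0.001], [-0.002, 0.0, -1.0]]
ft_force: [0.2, -0.6, -0.3]
opening: 0.181
gripper_force: 0.0
```

```bash
python3 - <<'E'
from dial import *
from gate import gang
s=st(); T=grab("top"); S=grab("scene"); 
for d in(T,S): stud(d);bar(d)
gang(T); gang(S); save(S,"pics/s6.png",(200,180,460,420),2.4)
p,_=cloud([T,S],(.455,-.067),.095,.028,.09)
m=p[:,2]>.0; print(rect(p[m]))
A_=np.c_[p[:,:2],np.ones(len(p))]; k=np.linalg.lstsq(A_,p[:,2],rcond=None)[0]; print("plane",k, "slope deg",np.degrees(np.arctan(np.hypot(*k[:2]))),"az",np.degrees(np.arctan2(k[1],k[0])))
E
```

```text
t 45.75 tcp [ 0.5587 -0.0778  0.1732] phi 63.93 tilt [ 0.002 -0.001 -1.   ] op 0.181 gf 0.0 F [ 0.2 -0.6 -0.3]
stud 6 [ 0.0408 -0.0185] r 0.0448 ang -24.4 [ 0.724 -0.023  0.027]
bar [687.4  -6.5] [13.4 55.3] 66.9
line 34 [ 0.015  -0.0069] dir -29.2 ang from axis -24.7
stud 6 [-0.0237 -0.0403] r 0.0468 ang -120.4 [ 0.659 -0.048  0.019]
stud 14 [ 0.0417 -0.0212] r 0.0467 ang -26.9 [ 0.725 -0.024  0.027]
bar [688.9  -7.3] [15.2 53.8] 62.8
line 35 [ 0.0171 -0.0089] dir -27.2 ang from axis -27.6
gate angle -2.8598917449205357 [[0.0654, -0.003], [0.094, -0.0049], [0.1239, -0.0066], [0.19, -0.0093]]
gate angle -3.2989018492557936 [[0.0642, -0.0016], [0.095, -0.0036], [0.1251, -0.0055], [0.1895, -0.0089]]
(array([457., -70.]), array([156.9,  84.1]), 5.2)
plane [ 0.29393568  0.01103594 -0.07659599] slope deg 16.39086560754634 az 2.1501849433319244
```

View pics/s6.png

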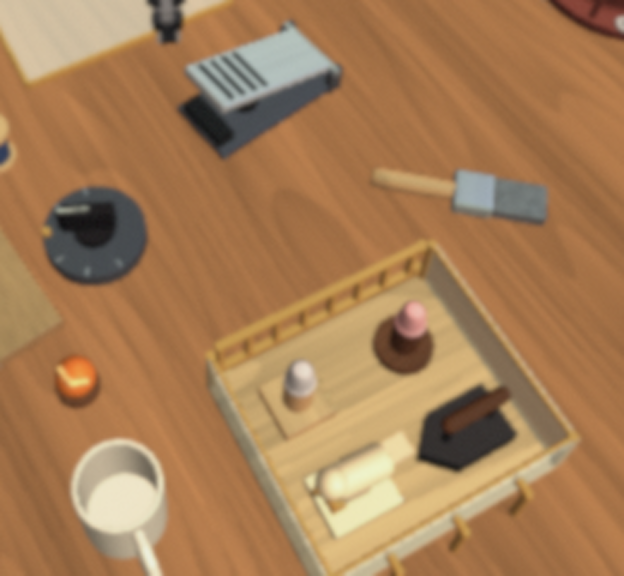

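The crop shows the gate shut along the front edge, the pointer's white line aimed at the stud at (45,232), and all four curios upright. Next I'll measure the treadle pad.

```bash
python3 - <<'E'
from h import *
T=np.load("top0.npy",allow_pickle=True).item(); S=np.load("scene0.npy",allow_pickle=True).item()
for nm,ds in(("T",[T]),("S",[S]),("TS",[T,S])):
    p,_=cloud(ds,(.455,-.067),.1,.045,.085); c,s,a=rect(p); k=np.linalg.lstsq(np.c_[p[:,:2],np.ones(len(p))],p[:,2],rcond=None)[0]
    print(nm,c,s,a,"slope",np.hypot(*k[:2]).round(3),"az",np.degrees(np.arctan2(k[1],k[0])).round(1),"zmax",p[:,2].max())
    u=np.array([np.cos(np.radians(6.5)),np.sin(np.radians(6.5))]); n=np.array([-u[1],u[0]]); a_=p[:,:2]@u; b_=p[:,:2]@n
    z=np.c_[p[:,:2],np.ones(len(p))]@k
    m=abs(p[:,2]-z)<.003; t=np.median(b_[m]); print("  far end",np.percentile(a_[m],99.5).round(4),"lat mid",((np.percentile(b_[m],1)+np.percentile(b_[m],99))/2).round(4)," z=.072 at along", )
    # centre line pt with plane z .072
    q=[x for x in np.arange(.4,.6,.0005) if k@np.r_[u*x+n*t,1]<=.072][-1]; print("  pad est",(u*q+n*t).round(4))
s=st()
E
```

```text
T [469.1 -66.3] [123.1  63.9] 6.8 slope 0.3 az 7.2 zmax 0.0810051426338736
  far end 0.5183 lat mid -0.1189  z=.072 at along
  pad est [ 0.5063 -0.0621]
S [472.1 -66. ] [120.8  65.5] 6.6 slope 0.297 az 1.6 zmax 0.08238108345932005
  far end 0.5201 lat mid -0.1188  z=.072 at along
  pad est [ 0.5047 -0.0613]
TS [470.  -66.3] [124.9  65.5] 6.6 slope 0.299 az 4.7 zmax 0.08238108345932005
  far end 0.5195 lat mid -0.1189  z=.072 at along
  pad est [ 0.5057 -0.0615]
t 45.85 tcp [ 0.5569 -0.0781  0.1717] phi 63.81 tilt [-0.002 -0.    -1.   ] op 0.013 gf 0.0 F [ 0.2 -0.3 -0.3]
```

```bash
python3 - <<'E'
from h import *
s=st(); print(go(.507,-.062,.1,63.8,s))
E
```

```text
t 45.85 tcp [ 0.5569 -0.0781  0.1717] phi 63.81 tilt [-0.002 -0.    -1.   ] op 0.013 gf 0.0 F [ 0.2 -0.3 -0.3]
([0.0517, -0.0075, 0.0718], 0.0)
```

{"method": "move_arm", "body": {"rows": [0.02,-0.003,0,0,1,0.04,-0.006,0.01,0,1,0.052,-0.0075,0.03,0,1,0.052,-0.0075,0.05,0,1,0.052,-0.0075,0.065,0,1,0.052,-0.0075,0.07,0,1,0.052,-0.0075,0.07,0,1,0.052,-0.0075,0.07,0,1,0.052,-0.0075,0.07,0,1,0.052,-0.0075,0.07,0,1]}}

```text
time_s: 47.1
tcp_pos: [0.5104, -0.0609, 0.1025]
eef_rot: [[-0.898, 0.439, 0.001], [0.439, 0.898, -0.0], [-0.001, 0.0, -1.0]]
ft_force: [-0.6, -0.2, -0.5]
opening: -0.001
gripper_force: 0.0
```

```bash
python3 - <<'E'
from h import *
s=st(); print(go(.507,-.062,.05,63.8,s)); T=grab("top"); S=grab("scene")
c=C(0,0)
E
```

```text
t 47.1 tcp [ 0.5104 -0.0609  0.1025] phi 63.94 tilt [ 0.001 -0.    -1.   ] op -0.001 gf 0.0 F [-0.6 -0.2 -0.5]
([0.0026, -0.0025, 0.0525], 0.002)
```

{"method": "move_arm", "body": {"rows": [0.002,-0.002,0.008,0,1,0.002,-0.002,0.016,0,1,0.002,-0.002,0.024,0,1,0.002,-0.002,0.032,0,1,0.002,-0.002,0.04,0,1,0.002,-0.002,0.046,0,1,0.002,-0.002,0.05,0,1,0.002,-0.002,0.052,0,1,0.002,-0.002,0.052,0,1,0.002,-0.002,0.052,0,1]}}

```text
time_s: 48.45
tcp_pos: [0.5126, -0.062, 0.0536]
eef_rot: [[-0.898, 0.44, 0.011], [0.44, 0.898, -0.001], [-0.01, 0.004, -1.0]]
ft_force: [2.1, 2.8, 11.5]
opening: -0.002
gripper_force: 6.7
```

{"method": "move_arm", "body": {"rows": [0,0,0.002,0,1,0,0,0.003,0,1,0,0,0.003,0,1,0,0,0.003,0,1,0,0,0.003,0,1,0,0,-0.01,0,1,0,0,-0.025,0,1,0,0,-0.04,0,1,0,0,-0.052,0,1,0,0,-0.055,0,1]}}

```text
time_s: 49.7
tcp_pos: [0.5077, -0.0616, 0.1052]
eef_rot: [[-0.898, 0.44, 0.001], [0.44, 0.898, 0.0], [-0.001, 0.001, -1.0]]
ft_force: [-0.0, -1.3, -0.2]
opening: -0.001
gripper_force: 0.0
```

{"method": "move_arm", "body": {"rows": [0,0,0,0,1,0,0,0,0,1,0,0,0.008,0,1,0,0,0.018,0,1,0,0,0.03,0,1,0,0,0.042,0,1,0,0,0.052,0,1,0,0,0.057,0,1,0,0,0.058,0,1,0,0,0.058,0,1]}}

```text
time_s: 50.95
tcp_pos: [0.5125, -0.062, 0.053]
eef_rot: [[-0.898, 0.44, 0.008], [0.44, 0.898, -0.0], [-0.007, 0.003, -1.0]]
ft_force: [-5.1, 5.3, 32.2]
opening: 0.002
gripper_force: 15.8
```

```bash
python3 - <<'E'
from h import *
s=st()
S=grab("scene"); p,_=cloud([S],(.470,-.066),.08,.02,.09); r=(p[:,:2]-[.44,-.07])@np.array([.993,.115]); 
for lo in(-.03,0,.03,.05): m=(r>lo)&(r<lo+.015); print(lo,m.sum(),np.percentile(p[m,2],[50,90]).round(4) if m.any() else "")
E
```

```text
t 50.95 tcp [ 0.5125 -0.062   0.053 ] phi 63.91 tilt [ 0.008 -0.    -1.   ] op 0.002 gf 15.791264371946454 F [-5.1  5.3 32.2]
-0.03 124 [0.0354 0.0373]
0 129 [0.0355 0.0375]
0.03 104 [0.0352 0.0372]
0.05 64 [0.035  0.0374]
```

{"method": "move_arm", "body": {"rows": [0,0,-0.001,0,1,0,0,-0.001,0,1,0,0,-0.012,0,1,0,0,-0.027,0,1,0,0,-0.042,0,1,0,0,-0.055,0,1,0,0,-0.058,0,1,0,0,-0.058,0,1,0,0,-0.058,0,1,0,0,-0.058,0,1]}}

```text
time_s: 52.25
tcp_pos: [0.5069, -0.0615, 0.1043]
eef_rot: [[-0.898, 0.439, -0.001], [0.439, 0.898, 0.0], [0.001, -0.0, -1.0]]
ft_force: [-0.1, 0.4, -0.1]
opening: -0.0
gripper_force: 0.0
```

{"method": "move_arm", "body": {"rows": [0,0,0.01,0,1,0,0,0.02,0,1,0,0,0.032,0,1,0,0,0.044,0,1,0,0,0.053,0,1,0,0,0.0565,0,1,0,0,0.0575,0,1,0,0,0.0575,0,1,0,0,0.0575,0,1,0,0,0.0575,0,1]}}

```text
time_s: 53.5
tcp_pos: [0.5126, -0.062, 0.0531]
eef_rot: [[-0.898, 0.44, 0.009], [0.44, 0.898, -0.0], [-0.008, 0.004, -1.0]]
ft_force: [-4.3, 4.1, 27.7]
opening: 0.001
gripper_force: 14.0
```

{"method": "move_arm", "body": {"rows": [0,0,-0.001,0,1,0,0,-0.012,0,1,0,0,-0.027,0,1,0,0,-0.042,0,1,0,0,-0.055,0,1,0,0,-0.07,0,1,0,0,-0.1,0,1,0,0,-0.13,0,1,0,0,-0.15,0,1,0,0,-0.15,0,1]}}

```text
time_s: 54.75
tcp_pos: [0.5088, -0.0619, 0.1995]
eef_rot: [[-0.898, 0.439, 0.005], [0.439, 0.898, -0.001], [-0.004, 0.001, -1.0]]
ft_force: [0.0, -0.3, 0.3]
opening: 0.001
gripper_force: 0.0
```

```bash
python3 - <<'E'
from dial import *
from gate import gang
s=st(); S=grab("scene"); stud(S);bar(S);gang(S); p,_=cloud([S],(.470,-.066),.07,.045,.09); print("pedal zmax",p[:,2].max())
save(S,"pics/end.png",s=1.42)
E
```

```text
t 54.75 tcp [ 0.5088 -0.0619  0.1995] phi 63.94 tilt [ 0.005 -0.001 -1.   ] op 0.001 gf 0.0 F [ 0.  -0.3  0.3]
stud 6 [-0.0237 -0.0403] r 0.0468 ang -120.4 [ 0.658 -0.048  0.02 ]
stud 15 [ 0.0417 -0.0207] r 0.0465 ang -26.5 [ 0.725 -0.024  0.024]
bar [688.8  -7.3] [16.8 54. ] 61.4
line 34 [ 0.0174 -0.0094] dir -26.0 ang from axis -28.4
gate angle -3.2165335539871642 [[0.0651, -0.0016], [0.0943, -0.0035], [0.1247, -0.0052], [0.1899, -0.0087]]
pedal zmax 0.0835500224238166
```

View pics/end.png

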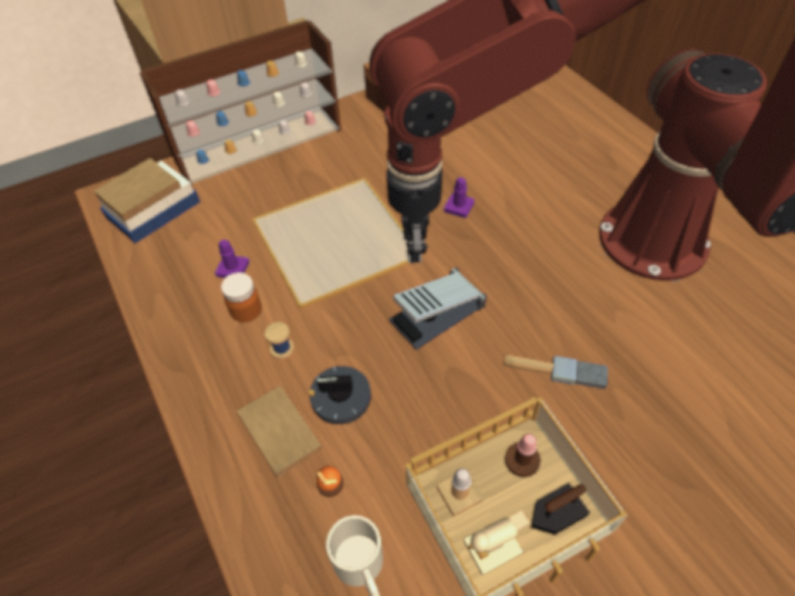

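The last view shows the four curios upright in the stall, the gate shut, the pointer on the stud and the treadle back up. The board is empty and the other things haven't moved, so I'm handing in.

```bash
python3 -c "
from plant import robot
print(robot.close_job())"
```

```text
the job is handed in; nothing more can be done
None
```

The job is handed in: all four curios stand upright in the stall, the gate is shut at its stop, the selector points at the stud to within about 2° as measured, and the treadle was then pumped three times (54.8 s on the robot's clock).

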